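# Lock the spice bottle into its keeper with the snap-over lever

### The job

Slide the amber spice bottle along the marble, upright and without lifting it off the slab, into the open green keeper until it stands against the keeper's back wall. Then push the red-balled lever over past its upright centre so that it snaps down across the keeper's mouth and locks the bottle in. Do not pick anything up, and leave the other things on the shelf and the knob latch as they are.

Things in the scene. Friction and masses are not known exactly. Their poses are not given: they have to be found in the camera images.
- bottle: Amber glass spice bottle with a white twist cap, loose, about 120 to 220 g: round, 50 mm in diameter up to 30 mm height, then a 36 mm wide neck and cap, 80 mm tall in all. Origin: centre of its underside, z up. It stands on the marble (70 mm above the work surface) in front of the keeper's mouth, its axis 120 to 170 mm short of home along the keeper's x and at most 60 mm to either side.
- keeper: Green bottle keeper fixed on the marble. Origin: on the marble under the axis of a bottle fully home; z up; a bottle goes in along +x. Back wall's inner face at x=+25 mm; side walls' inner faces at y=+-30 mm from x=-27 mm to the back, flaring to y=+-53 mm at x=-62 mm. Walls 42 mm high, no floor. Dark posts: hinge post (x=-51, y=+66, 64 mm high), lever rest (x=-38, y=-53, 51 mm high).
- lever (a joint): Snap-over lever on the keeper, rad: 0 = open stop (leaning 35 degrees outwards to the keeper's +y), 0.61 = straight up (dead centre), 2.18 = shut stop (level across the mouth). A spring drives it away from centre to the nearer stop; under 2 N at the ball moves it. It swings in the plane x=-38 mm of the keeper's frame about a hinge at y=+66, z=+56 mm.
- lever_ball (a point): Centre of the red ball, 26 mm in diameter, at the end of the lever (steel rod, 10 mm thick), 130 mm from the hinge. In the keeper's frame, above the marble: open y=+141, z=162 mm; dead centre y=+66, z=186 mm; shut y=-64, z=56 mm.
- green_jar: Bystander: green glass jar with a black cap, same shape, 50 mm in diameter, 80 mm tall, to the keeper's -y side. Origin: centre of the underside.
- cup: Bystander: aluminium cup, 66 mm in diameter, 75 mm tall, to the keeper's -y side. Origin: centre of the underside.
- pot_lid: Bystander: round steel pot lid, 164 mm in diameter, 46 mm high with its black knob, lying on the right of the slab. Origin: centre of the underside.
- strainer: Bystander: yellow plastic strainer, bowl 120 mm in diameter, 42 mm high, handle reaching 116 mm from the centre along its +y. Origin: centre of the underside of the bowl.
- ladle: Bystander: wooden ladle lying at the back of the slab, bowl 62 mm in diameter, 28 mm high, handle reaching 250 mm along its +y. Origin: underside of the bowl.
- oil: Bystander: tall green oil bottle, 60 mm in diameter, 170 mm tall, at the left back of the slab. Origin: centre of the underside.
- latch (a joint): Turning knob latch on a small wooden box at the left front of the slab, in rad; 0 at the start. Not to be turned.
There are look-alikes about, which are no part of the job. Leave any purple look-alike of the bottle alone.

How it is judged:
By the outcome, as a careful person would: the job done as asked, in the order asked, and still so for the second after the job is handed in, with the robot touching nothing.
It also fails if it takes over 64 s, if anything falls off the work surface, if the arm or the gripper's body presses on something with over 40 N, if the wrist force passes 120 N, or if a joint passes its speed limit or range.

### The arm

A 6-joint arm with a two-finger parallel gripper is mounted at the origin on the work surface. World frame = base frame: x ahead of the robot, y to its left, z up, the work surface at z = 0. Lengths are in mm, angles in rad, forces in N, time in s.
With the tool pointing down it reaches from about 350 to 850 mm from the base axis. Payload 8.1 kg.
Tool frame: the origin (TCP) lies at the very end of the fingers, on their centre line; the grasp point (between the pads) lies 19 mm behind it; z points along the fingers, x is the direction in which the jaws open and shut, and the axes are right-handed (so a half turn about z gives the same grasp; the last joint's range is limited). The gripper opens to 85 mm and grips with 20 to 120 N. Pads are 22 mm wide; open, the fingers measure 114 mm over their backs; the gripper's body (76 mm by 85 mm) begins 54 mm behind the grasp point. The pads swing forward as they close: fully open they stand 13 mm farther back than shut.
Start: joints at [1.11, 0.13, 1.488, -0, 1.523, -0.085], TCP at [220.189, 558.142, 231.292] pointing down, gripper open.
Joint ranges: [-2.96, 2.96], [-0.89, 2.26], [0.02, 2.5], [-1.34, 4.48], [0, 2.73], [-2.66, 2.66]. Speed limits (rad/s): [2.39, 2.39, 2.79, 3.14, 3.14, 3.14].

### API

Orientations are given as a 3x3 rotation matrix whose columns are the frame's x, y, z axes.
In Python, from station import readout, grab_frame, hand_in gives the robot as it stands.
- The arm moves only by the tool send_rows, never from a script. Its argument "increments" is one flat list of numbers, 6 for each row, row after row: the shift along the tool's x, y, z in mm, then the turn, a rotation vector about the tool's x, y, z in rad. In form: [dx, dy, dz, rx, ry, rz, dx, dy, dz, rx, ry, rz, ...]. A call has 1 to 12 rows; each row is the pose to reach, as a shift and turn from the pose measured when the call began, along the tool's axes at that moment; what a row does not reach only later rows make up. A row lasts 1/8 s, in which the tool goes at most 62.5 mm and 10.7 degrees, less where a joint would pass 70% of its speed; a pose out of reach is approached as far as the arm can. A call with a gripper value outside its range is refused whole. "grip" is the opening, from 0 (shut) to 1 (fully open), set as the call begins (left out, the last holds). The fingers move at their own pace and stop on an object; "newtons" is the grip in N (left out, the last holds). Time passes only in rows, so rows that repeat a pose let the fingers close. It gives the time, the measured TCP pose, the force and the opening at its end, in the units of the state.
- readout.observe(): the state, without advancing time (a new reading comes with each control period).
- grab_frame(name): name is "scene" or "top"; returns a dict with "pixels" (480x640x3 uint8, red, green, blue), "fx", "fy", "cx", "cy" (pixels), "origin" and "orientation" of the camera in the world. Camera axes: x right, y up, looking along -z (the intrinsics and any distortion apply to the point x, -y, -z); pixel columns grow to the right and rows downward; lengths in mm; the calibration is good to about 2 mm. A picture is of the moment at which its call begins. There is no depth.
- hand_in(): hands the job in, once; it reports no verdict.
The state is a dict: "time": time; "qpos": joint angles; "joint_velocities": joint speeds; "joint_torque": joint torques, N m; "tcp_pos": TCP position; "tcp_rot": TCP orientation; "wrist_force": force on the tool from outside, world axes, zero at the start; "wrist_torque": the same for the moment, N m; "opening": finger opening in mm.
Only numpy, scipy, OpenCV 4.12 (cv2) and the standard library are available. Lean on these libraries where they do the work, as an engineer would, in place of code of your own. Each camera call takes 0.05 s, during which the arm holds its last target. There are 200 camera calls.

## Working session

There is one attempt and no reset: what is moved stays moved. The work goes in short steps, Python scripts to look and compute and a tool call to move; the robot and the scene stay as the last step left them, time stands still between calls to the robot, and variables do not carry over. Pictures are saved under pics/ and viewed, about 8 in all and at most 12, crops included, and the job is handed in when it is done.

Besides the shell and the picture viewer there is one more tool, called after ">>>" by a JSON object that holds its "op" and its "data", one argument or row to a line. send_rows: Moves the arm, as the interface text tells. Its arguments: {"type":"object","properties":{"increments":{"type":"array","items":{"type":"number"}},"grip":{"type":"number"},"newtons":{"type":"number"}},"required":["increments"]}

```bash
ls; mkdir -p pics; python3 - <<'E'
from station import readout, grab_frame
import cv2,pickle
d={}
for n in("scene","top"):
    f=grab_frame(n);d[n]=f;cv2.imwrite(f"pics/{n}0.png",f["pixels"][:,:,::-1])
    print({k:v for k,v in f.items() if k!="pixels"})
pickle.dump(d,open("f0.pkl","wb"))
print(readout.observe())
E
```

```text
pics
{'fx': 498.73429852824023, 'fy': 498.73429852824023, 'cx': 315.9899550104385, 'cy': 246.21082308869615, 'origin': array([1265.68234248,  437.84766489,  838.65385788]), 'orientation': array([[-0.53188059, -0.52448262,  0.66484662],
       [ 0.8467843 , -0.32226449,  0.42320438],
       [-0.00770688,  0.78807587,  0.61552987]])}
{'fx': 483.49409514377675, 'fy': 483.49409514377675, 'cx': 326.03439565273965, 'cy': 239.48967810744617, 'origin': array([ 461.00038668,  -15.35843804, 1214.65194789]), 'orientation': array([[-0.01035429,  0.99812325, -0.06035541],
       [-0.99994466, -0.01044769, -0.00123214],
       [-0.0018604 ,  0.06033931,  0.99817619]])}
{'time': 0.1, 'qpos': array([ 1.10958226e+00,  1.31092000e-01,  1.48919255e+00, -2.78186014e-05,
        1.52300224e+00, -8.53950040e-02]), 'joint_velocities': array([-0.00049124, -0.00112146, -0.00443363, -0.00042748, -0.00097428,
        0.00015601]), 'joint_torque': array([ 1.11344641e-04, -5.70958507e+01, -5.01936400e+01, -3.15806647e-04,
        8.06795986e-03, -1.35955844e-05]), 'tcp_pos': array([219.9807529 , 557.67545751, 230.333363  ]), 'tcp_rot': array([[ 3.67032672e-01,  9.30207765e-01, -7.29064218e-04],
       [ 9.30206515e-01, -3.67033377e-01, -1.52948023e-03],
       [-1.69032528e-03, -1.16811072e-04, -9.99998565e-01]]), 'wrist_force': array([0.45949337, 0.12087186, 0.06753987]), 'wrist_torque': array([ 0.03066238, -0.0344912 ,  0.05223825]), 'opening': 85.36000709545281}
```

View pics/scene0.png

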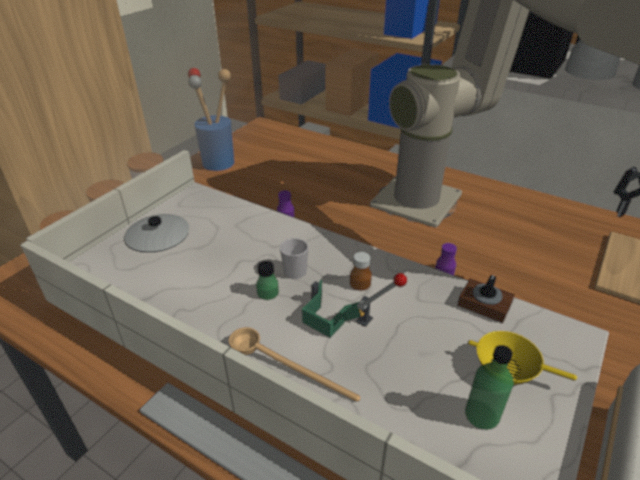

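View pics/top0.png

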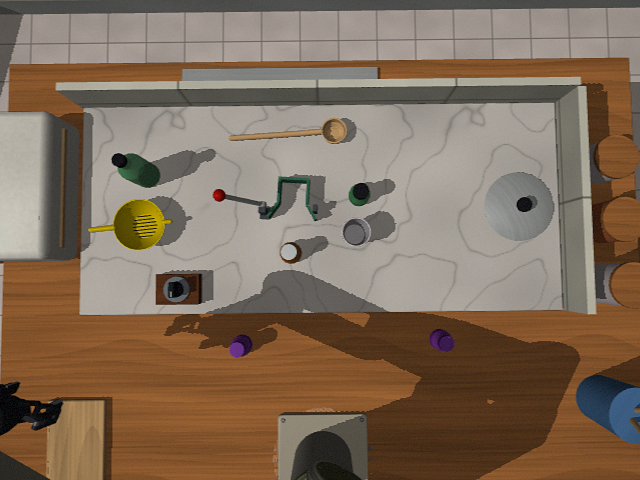

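The scene and top views show the amber bottle with its white cap at top (290,252). The keeper is at (290,195), opening toward the robot, and the red ball is at (219,195). The green jar is at (360,193) and the cup at (356,232). I'll zoom in next.

```bash
cat > h.py <<'E'
import numpy as np,pickle,cv2
def proj(f,P):
    p=(np.atleast_2d(P)-f["origin"])@f["orientation"]
    return np.c_[f["cx"]+f["fx"]*p[:,0]/-p[:,2], f["cy"]-f["fy"]*p[:,1]/-p[:,2]]
def back(f,uv,z):
    d=np.array([(uv[0]-f["cx"])/f["fx"],-(uv[1]-f["cy"])/f["fy"],-1]);d=f["orientation"]@d
    return f["origin"]+d*(z-f["origin"][2])/d[2]
def crop(f,x,y,w,h,s,name):
    cv2.imwrite(name,cv2.resize(f["pixels"][y:y+h,x:x+w,::-1],None,fx=s,fy=s,interpolation=cv2.INTER_CUBIC))
def kw(k,P):  # keeper pose (x,y,th) -> world
    P=np.atleast_2d(P);c,s=np.cos(k[2]),np.sin(k[2])
    return np.c_[k[0]+c*P[:,0]-s*P[:,1],k[1]+s*P[:,0]+c*P[:,1],70+P[:,2]]
E
python3 - <<'E'
from h import *
d=pickle.load(open("f0.pkl","rb"))
crop(d["top"],205,165,133,100,6,"pics/t1.png")
crop(d["scene"],285,245,133,100,6,"pics/s1.png")
E
```

```text
(no output)
```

View pics/t1.png

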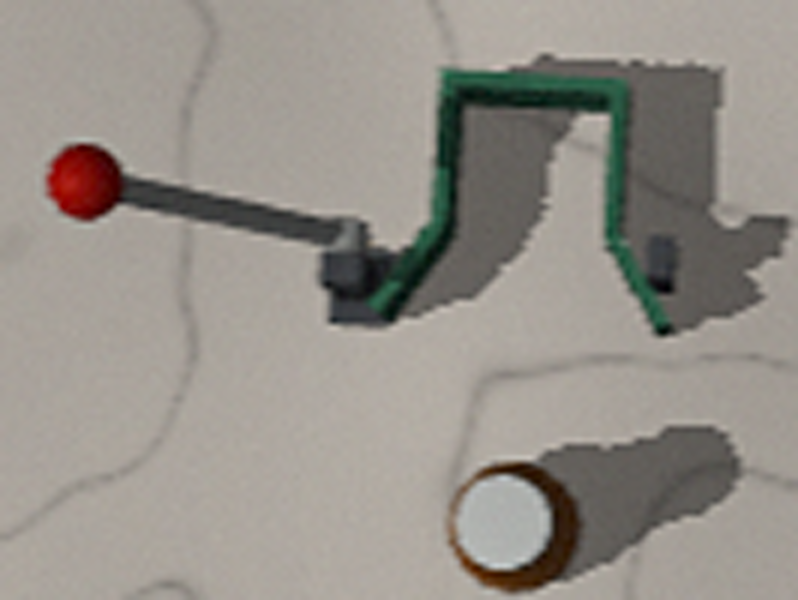

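View pics/s1.png

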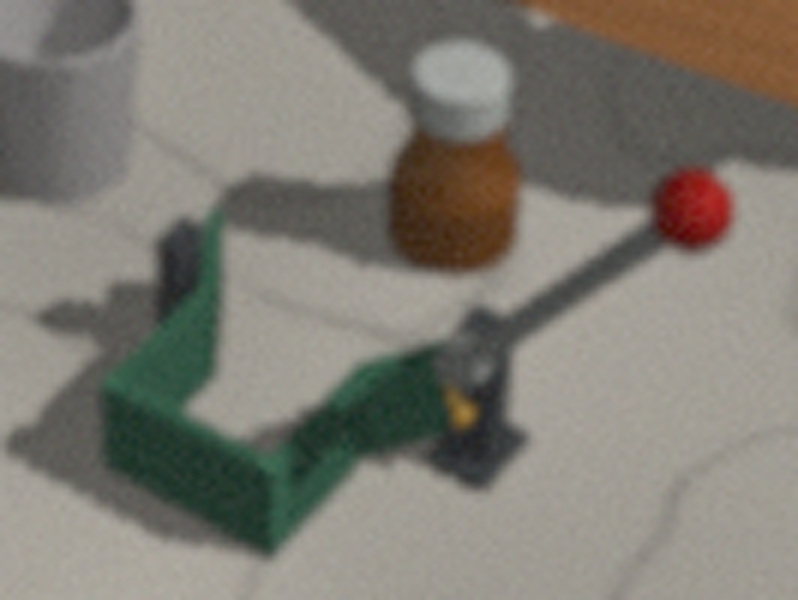

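```bash
cat > fit.py <<'E'
from h import *
from scipy.optimize import least_squares
d=pickle.load(open("f0.pkl","rb"));T,S=d["top"],d["scene"]
t=lambda x,y:(205+x/6-.4,165+y/6-.4)
s=lambda x,y:(285+x/6-.4,245+y/6-.4)
obs=[(T,t(460,92),(25,30,42)),(T,t(608,96),(25,-30,42)),(T,t(380,305),(-62,55,42)),(T,t(663,325),(-62,-55,42)),
(T,t(442,70),(30,35,42)),(T,t(628,80),(30,-35,42)),(T,t(85,182),(-38,141,162)),
(S,s(217,212),(-62,-55,42)),(S,s(105,385),(30,-35,42)),(S,s(277,465),(30,35,42)),(S,s(692,208),(-38,141,162))]
def r(k,sel=obs): return np.concatenate([proj(f,kw(k,P))[0]-uv for f,uv,P in sel])
k=least_squares(r,[560,40,0],loss="soft_l1").x
print(k,np.round(r(k).reshape(-1,2),1).tolist())
tc,tb,sc=back(T,t(503,522),150),back(T,t(515,526),100),back(S,s(462,75),150)
print(tc,tb,sc)
for b in(tc,tb,sc):
    c,q=np.cos(k[2]),np.sin(k[2]);dd=b[:2]-k[:2];print("bottle in keeper",c*dd[0]+q*dd[1],-q*dd[0]+c*dd[1])
print("cup",back(T,(356,231),145),"jar",back(T,(361,194),150))
E
python3 fit.py
```

```text
[641.7117189   60.64130899 -18.91854544] [[-0.5, -1.1], [0.8, -0.3], [-0.5, 0.3], [0.2, -0.3], [0.4, 0.3], [-0.2, 0.4], [0.3, 0.3], [-0.1, -0.2], [0.2, -0.7], [-0.3, 0.7], [0.5, 0.3]]
[499.51597243  69.06336277 150.        ] [499.73876382  68.42389651 100.        ] [502.45414854  69.59467588 150.        ]
bottle in keeper -142.43805914951233 -1.4002175196849773
bottle in keeper -142.17171625636342 -2.022804517727079
bottle in keeper -139.54349844181186 -0.6676257108639003
cup [543.84934461 -80.70794239 145.        ] jar [625.65364255 -92.65238331 150.        ]
```

```bash
cat > go.py <<'E'
from h import *
import sys
from scipy.spatial.transform import Rotation as R
from station import readout
K=[641.7,60.6,-0.069]
Rk=np.array([[np.sin(-K[2]),np.cos(K[2]),0],[np.cos(K[2]),np.sin(K[2]),0],[0,0,-1.]])
s=readout.observe();p,M=s["tcp_pos"],s["tcp_rot"]
c,q=np.cos(K[2]),np.sin(K[2]);e=p-[K[0],K[1],70]
print("t",s["time"],"keeper tcp",np.round([c*e[0]+q*e[1],-q*e[0]+c*e[1],e[2]],1),"F",np.round(s["wrist_force"],1),"open",round(s["opening"],1))
for a in sys.argv[1:]:
    P=kw(K,[float(v) for v in a.split(",")])[0]
    print(a,np.round(P),np.round(M.T@(P-p),1),np.round(R.from_matrix(M.T@Rk).as_rotvec(),3))
E
python3 go.py=- 2>/dev/null; python3 go.py -- 2>/dev/null; python3 go.py " -205,-1.4,160"
```

```text
t 0.1 keeper tcp [-455.   466.8  160.3] F [0.5 0.1 0.1] open 85.4
t 0.1 keeper tcp [-455.   466.8  160.3] F [0.5 0.1 0.1] open 85.4
 -205,-1.4,160 [437.  73. 230.] [-370.8  379.7    0.9] [-0.     0.002 -0.307]
```

>>> {"op": "send_rows", "data": {
  "increments": [-37, 38, 0, 0, 0, -0.03, -74, 76, 0, 0, 0, -0.06, -111, 114, 0, 0, 0.001, -0.1, -148, 152, 0, 0, 0.002, -0.14, -185, 190, 0, 0, 0.002, -0.18, -222, 228, 0, 0, 0.002, -0.22, -259, 266, 0, 0, 0.002, -0.26, -296, 304, 0, 0, 0.002, -0.3, -333, 342, 0, 0, 0.002, -0.307, -371, 380, 0, 0, 0.002, -0.307, -371, 380, 0, 0, 0.002, -0.307, -371, 380, 0, 0, 0.002, -0.307],
  "grip": 0.235
}}

```text
time: 1.6
tcp_pos: [436.9, 73.3, 230.5]
tcp_rot: [[0.07, 0.998, -0.001], [0.998, -0.07, 0.001], [0.001, -0.001, -1.0]]
wrist_force: [-0.6, -0.1, -0.5]
opening: 20.0
```

```bash
python3 go.py " -205,-1.4,160" " -205,-1.4,13"
```

```text
t 1.6 keeper tcp [-205.2   -1.5  160.5] F [-0.6 -0.1 -0.5] open 20.0
 -205,-1.4,160 [437.  73. 230.] [0.1 0.2 0.5] [-0.001 -0.001 -0.001]
 -205,-1.4,13 [437.  73.  83.] [ -0.    0.3 147.5] [-0.001 -0.001 -0.001]
```

>>> {"op": "send_rows", "data": {
  "increments": [0, 0, 30, 0, 0, 0, 0, 0, 60, 0, 0, 0, 0, 0, 90, 0, 0, 0, 0, 0, 115, 0, 0, 0, 0, 0, 135, 0, 0, 0, 0, 0, 147, 0, 0, 0, 0, 0, 147, 0, 0, 0, 0, 0, 147, 0, 0, 0]
}}

```text
time: 2.6
tcp_pos: [437.3, 73.8, 84.4]
tcp_rot: [[0.069, 0.998, 0.0], [0.998, -0.069, 0.001], [0.001, -0.0, -1.0]]
wrist_force: [0.2, -0.6, 0.1]
opening: 20.2
```

```bash
python3 go.py " -160,-1.0,13"  " -32,0,13"; python3 -c "
from h import *
from station import grab_frame
f=grab_frame('scene');crop(f,285,215,160,120,5,'pics/s2.png')"
```

```text
t 2.6 keeper tcp [-204.8   -0.9   14.4] F [ 0.2 -0.6  0.1] open 20.2
 -160,-1.0,13 [482.  71.  83.] [-0.1 44.8  1.4] [-0.    -0.001 -0.   ]
 -32,0,13 [610.  63.  83.] [  0.9 172.8   1.4] [-0.    -0.001 -0.   ]
```

View pics/s2.png

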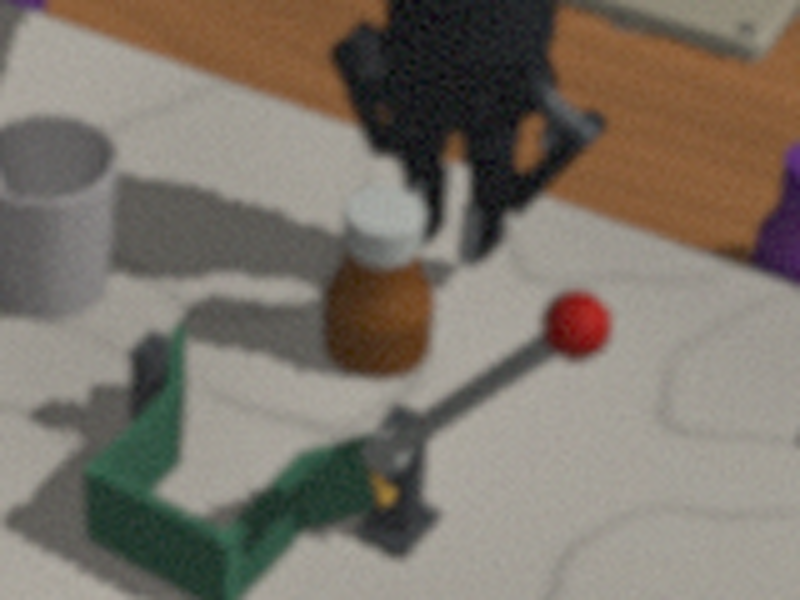

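The two fingers stand behind the bottle, at crop (430,220) and (485,250). The outer knuckle sticks out to (603,125), so I'll check its clearance to the hinge post.

```bash
python3 - <<'E'
from h import *
from scipy.optimize import least_squares
S=pickle.load(open("f0.pkl","rb"))["scene"];K=[641.7,60.6,-0.069]
for c in((603,125),(515,208),(335,50),(475,260),(480,215)):
    uv=np.array([285+c[0]/5-.4,215+c[1]/5-.4])
    for x in (-205,-195): print(c,x,least_squares(lambda v:proj(S,kw(K,[x,v[0],v[1]]))[0]-uv,[0,50]).x.round())
E
```

```text
(603, 125) -205 [ 67. 117.]
(603, 125) -195 [ 71. 125.]
(515, 208) -205 [29. 53.]
(515, 208) -195 [34. 62.]
(335, 50) -205 [-70. 100.]
(335, 50) -195 [-64. 109.]
(475, 260) -205 [12. 14.]
(475, 260) -195 [17. 23.]
(480, 215) -205 [12. 41.]
(480, 215) -195 [17. 50.]
```

>>> {"op": "send_rows", "data": {
  "increments": [0, 10, 1, 0, 0, 0, 0, 18, 1, 0, 0, 0, 0, 24, 1, 0, 0, 0, 0, 28, 1, 0, 0, 0, 0, 34, 1, 0, 0, 0, 0, 41, 1, 0, 0, 0, 0, 48, 1, 0, 0, 0, 0, 55, 1, 0, 0, 0, 0, 62, 1, 0, 0, 0, 0, 69, 1, 0, 0, 0, 0, 76, 1, 0, 0, 0, 0, 80, 1, 0, 0, 0]
}}

```text
time: 4.15
tcp_pos: [517.8, 68.1, 83.6]
tcp_rot: [[0.069, 0.998, 0.0], [0.998, -0.069, 0.001], [0.001, 0.0, -1.0]]
wrist_force: [-0.1, 0.1, -0.6]
opening: 20.0
```

```bash
python3 go.py  " -34,0,13"; python3 -c "
from h import *
from station import grab_frame
f=grab_frame('top');crop(f,205,145,160,120,5,'pics/t3.png')"
```

```text
t 4.15 keeper tcp [-124.2   -1.1   13.6] F [-0.1  0.1 -0.6] open 20.0
 -34,0,13 [608.  63.  83.] [ 1.1 90.2  0.6] [ 0.    -0.001 -0.   ]
```

View pics/t3.png

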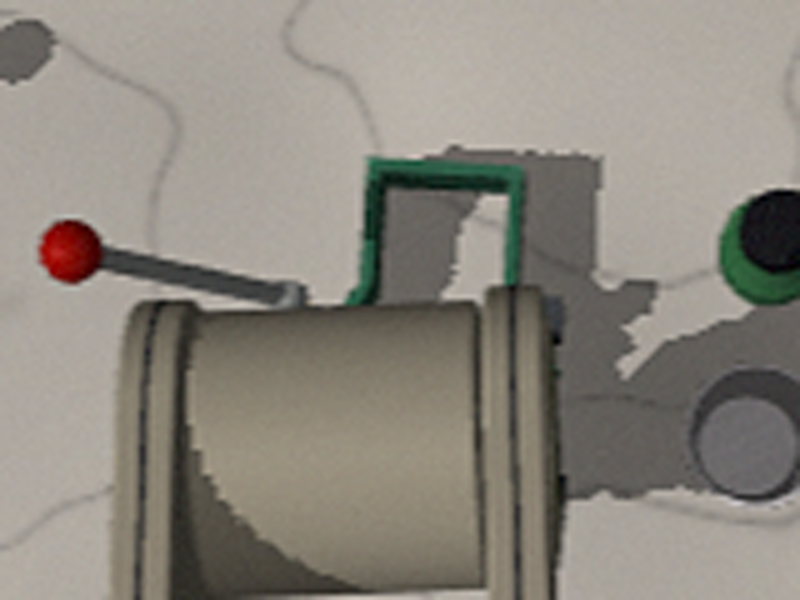

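The top view shows the wrist housing, crop columns 115–560, coming alongside the lever. I'll check its height in the scene view.

```bash
python3 -c "
from h import *
from station import grab_frame
f=grab_frame('scene');crop(f,240,120,240,180,3.33,'pics/s4.png')"
```

```text
(no output)
```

View pics/s4.png

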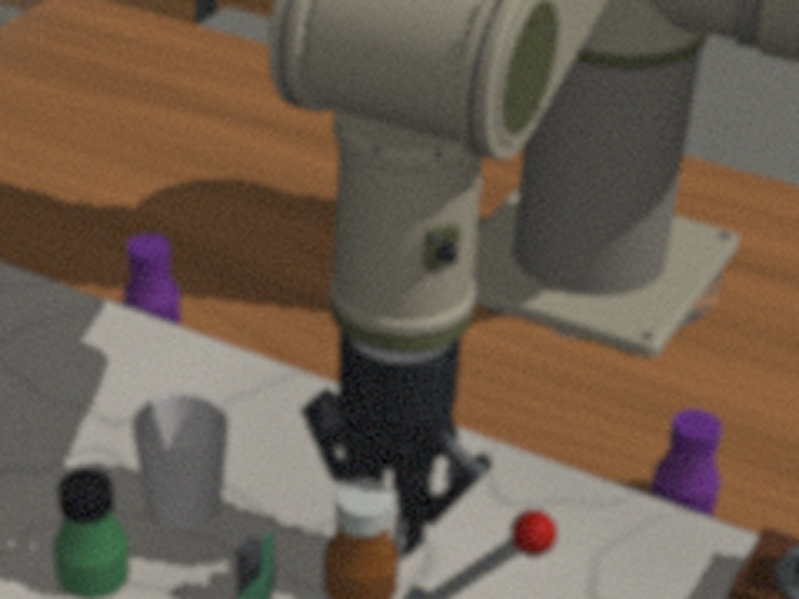

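The wide housing is high above everything and the lever is clear. The bottle is upright against the fingers, cap at crop (365,500). I'll go on pushing.

>>> {"op": "send_rows", "data": {
  "increments": [0, 6, 0, 0, 0, 0, 0.2, 13, 0, 0, 0, 0, 0.4, 20, 0, 0, 0, 0, 0.6, 27, 0, 0, 0, 0, 0.8, 34, 0, 0, 0, 0, 1, 41, 0, 0, 0, 0, 1, 48, 0, 0, 0, 0, 1, 55, 0, 0, 0, 0, 1, 62, 0, 0, 0, 0, 1, 69, 0, 0, 0, 0, 1, 75, 0, 0, 0, 0, 1, 80, 0, 0, 0, 0]
}}

```text
time: 5.75
tcp_pos: [598.0, 63.5, 83.7]
tcp_rot: [[0.069, 0.998, 0.001], [0.998, -0.07, 0.001], [0.001, 0.001, -1.0]]
wrist_force: [-1.1, 0.1, -0.7]
opening: 20.2
```

```bash
python3 go.py " -34,0,13"
```

```text
t 5.75 keeper tcp [-43.8  -0.1  13.7] F [-1.1  0.1 -0.7] open 20.2
 -34,0,13 [608.  63.  83.] [0.1 9.8 0.7] [ 0.001 -0.001 -0.001]
```

Now I'll creep forward in short calls until the force shows contact with the back wall.

>>> {"op": "send_rows", "data": {
  "increments": [0, 2, 0, 0, 0, 0, 0, 4, 0, 0, 0, 0, 0, 6, 0, 0, 0, 0, 0, 7, 0, 0, 0, 0, 0, 7, 0, 0, 0, 0]
}}

```text
time: 6.38
tcp_pos: [605.1, 63.0, 83.7]
tcp_rot: [[0.07, 0.998, 0.001], [0.998, -0.07, 0.001], [0.001, 0.001, -1.0]]
wrist_force: [-0.2, -0.4, -1.0]
opening: 20.1
```

>>> {"op": "send_rows", "data": {
  "increments": [0, 1, 0, 0, 0, 0, 0, 2, 0, 0, 0, 0, 0, 2, 0, 0, 0, 0]
}}

```text
time: 6.75
tcp_pos: [607.2, 62.9, 83.8]
tcp_rot: [[0.069, 0.998, 0.001], [0.998, -0.069, 0.001], [0.001, 0.001, -1.0]]
wrist_force: [-0.6, -0.8, -0.4]
opening: 20.0
```

```bash
python3 go.py " -34,0,13"
```

```text
t 6.75 keeper tcp [-34.6  -0.1  13.8] F [-0.6 -0.8 -0.4] open 20.0
 -34,0,13 [608.  63.  83.] [0.1 0.6 0.8] [ 0.001 -0.001 -0.001]
```

>>> {"op": "send_rows", "data": {
  "increments": [0, 1, 0, 0, 0, 0, 0, 2, 0, 0, 0, 0, 0, 2, 0, 0, 0, 0]
}}

```text
time: 7.12
tcp_pos: [609.3, 62.7, 83.7]
tcp_rot: [[0.07, 0.998, 0.001], [0.998, -0.07, 0.001], [0.001, 0.001, -1.0]]
wrist_force: [-0.9, 0.4, -0.2]
opening: 20.2
```

>>> {"op": "send_rows", "data": {
  "increments": [0, 0.5, 0, 0, 0, 0, 0, 1, 0, 0, 0, 0, 0, 1, 0, 0, 0, 0]
}}

```text
time: 7.5
tcp_pos: [610.1, 62.6, 83.7]
tcp_rot: [[0.07, 0.998, 0.001], [0.998, -0.07, 0.001], [0.001, 0.001, -1.0]]
wrist_force: [-2.1, 0.2, -1.1]
opening: 20.0
```

```bash
python3 go.py " -34,0,13"; python3 -c "
from h import *
from station import grab_frame
f=grab_frame('scene');crop(f,285,245,133,100,6,'pics/s5.png')"
```

```text
t 7.5 keeper tcp [-31.6  -0.1  13.7] F [-2.1  0.2 -1.1] open 20.0
 -34,0,13 [608.  63.  83.] [ 0.1 -2.4  0.7] [ 0.001 -0.001 -0.001]
```

View pics/s5.png

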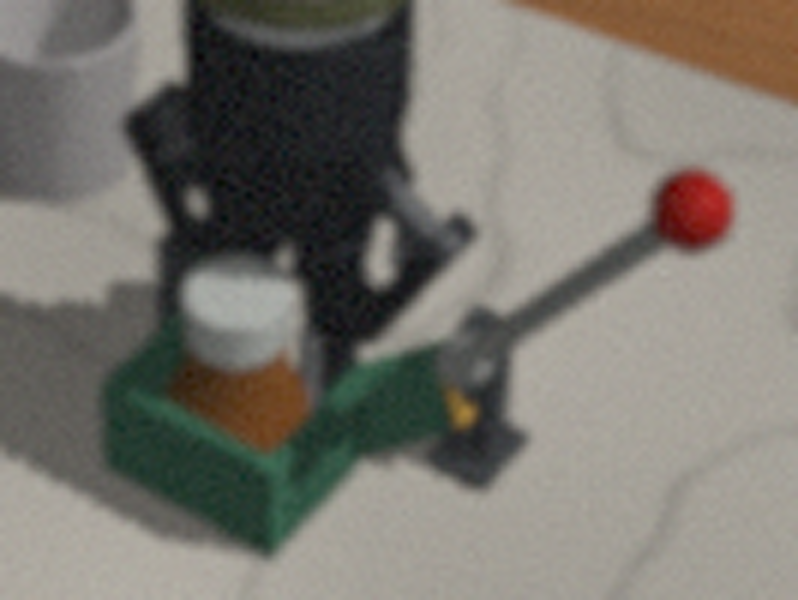

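The bottle is upright inside the keeper, cap centre at crop (243,288), and close to the back wall. I'll nudge on until the force rises.

>>> {"op": "send_rows", "data": {
  "increments": [0, 0.5, 0, 0, 0, 0, 0, 1, 0, 0, 0, 0, 0, 1, 0, 0, 0, 0]
}}

```text
time: 7.92
tcp_pos: [610.4, 62.6, 83.6]
tcp_rot: [[0.069, 0.998, -0.001], [0.998, -0.069, 0.001], [0.001, -0.001, -1.0]]
wrist_force: [-7.1, 0.8, 2.9]
opening: 19.8
```

>>> {"op": "send_rows", "data": {
  "increments": [0, 0.5, 0, 0, 0, 0, 0, 1, 0, 0, 0, 0, 0, 1, 0, 0, 0, 0]
}}

```text
time: 8.3
tcp_pos: [610.4, 62.7, 83.5]
tcp_rot: [[0.069, 0.998, -0.003], [0.998, -0.069, 0.001], [0.001, -0.003, -1.0]]
wrist_force: [-7.4, -0.4, 4.7]
opening: 19.8
```

```bash
python3 - <<'E'
from h import *
S=pickle.load(open("f0.pkl","rb"))["scene"];K=[641.7,60.6,-0.069]
for x in(-6,-3,0):print(x,(proj(S,kw(K,[x,0,80]))[0]-[284.6,244.6])*6)
E
python3 go.py
```

```text
-6 [251.87270892 280.97077714]
-3 [246.70753581 285.98312352]
0 [241.52268006 291.01457018]
t 8.3 keeper tcp [-31.4  -0.1  13.5] F [-7.4 -0.4  4.7] open 19.8
```

The TCP has stopped against the bottle at about 7 N, so the bottle is on the back wall. I'll back out straight.

>>> {"op": "send_rows", "data": {
  "increments": [0, -3, 0, 0, 0, 0, 0, -10, 0, 0, 0, 0, 0, -20, 0, 0, 0, 0, 0, -35, 0, 0, 0, 0, 0, -50, 0, 0, 0, 0, 0, -70, 0, 0, 0, 0, 0, -90, 0, 0, 0, 0, 0, -110, 0, 0, 0, 0, 0, -125, 0, 0, 0, 0, 0, -125, -20, 0, 0, 0, 0, -125, -50, 0, 0, 0, 0, -125, -80, 0, 0, 0]
}}

```text
time: 9.8
tcp_pos: [485.3, 71.3, 164.7]
tcp_rot: [[0.069, 0.998, -0.003], [0.998, -0.069, 0.001], [0.001, -0.003, -1.0]]
wrist_force: [-0.5, -0.1, -0.4]
opening: 20.6
```

>>> {"op": "send_rows", "data": {
  "increments": [0, 0, -30, 0, 0, 0, 0, 0, -58, 0, 0, 0, 40, 0, -58, 0, 0, 0, 80, 0, -58, 0, 0, 0, 120, 0, -58, 0, 0, 0, 160, 0, -58, 0, 0, 0, 200, 0, -58, 0, 0, 0, 205, 0, -58, 0, 0, 0, 205, 0, -58, 0, 0, 0],
  "grip": 0
}}

```text
time: 10.92
tcp_pos: [499.3, 275.5, 222.6]
tcp_rot: [[0.068, 0.998, -0.003], [0.998, -0.068, 0.001], [0.0, -0.003, -1.0]]
wrist_force: [-0.4, -0.8, 0.2]
opening: -0.1
```

```bash
python3 go.py " -38,205,150" " -38,60,150"
```

```text
t 10.925 keeper tcp [-156.9  204.6  152.6] F [-0.4 -0.8  0.2] open -0.1
 -38,205,150 [618. 268. 220.] [  0.3 118.9   2.2] [-0.003 -0.     0.001]
 -38,60,150 [608. 123. 220.] [-144.7  118.8    2.2] [-0.003 -0.     0.001]
```

>>> {"op": "send_rows", "data": {
  "increments": [0, 30, -2, 0, 0, 0, 0, 60, -4, 0, 0, 0, 0, 90, -4, 0, 0, 0, 0, 110, -4, 0, 0, 0, 0, 119, -4, 0, 0, 0, 0, 119, -4, 0, 0, 0, 0, 119, -4, 0, 0, 0]
}}

```text
time: 11.8
tcp_pos: [617.4, 267.2, 226.4]
tcp_rot: [[0.068, 0.998, -0.004], [0.998, -0.068, 0.001], [0.0, -0.004, -1.0]]
wrist_force: [-0.3, 0.0, -0.7]
opening: 0.2
```

>>> {"op": "send_rows", "data": {
  "increments": [-10, 0, 0, 0, 0, 0, -20, 0, 0, 0, 0, 0, -30, 0, 0, 0, 0, 0, -40, 0, 0, 0, 0, 0, -50, 0, 0, 0, 0, 0, -60, 0, 0, 0, 0, 0, -68, 0, 0, 0, 0, 0, -76, 0, 0, 0, 0, 0, -84, 0, 0, 0, 0, 0, -92, 0, 0, 0, 0, 0]
}}

```text
time: 13.05
tcp_pos: [610.7, 174.3, 225.3]
tcp_rot: [[0.069, 0.998, -0.005], [0.998, -0.069, -0.0], [-0.0, -0.005, -1.0]]
wrist_force: [-0.0, 1.0, 0.1]
opening: 0.1
```

```bash
python3 go.py; python3 -c "
from h import *
from station import grab_frame
f=grab_frame('scene');crop(f,285,195,160,120,5,'pics/s6.png')"
```

```text
t 13.05 keeper tcp [-38.8 111.3 155.3] F [-0.   1.   0.1] open 0.1
```

View pics/s6.png

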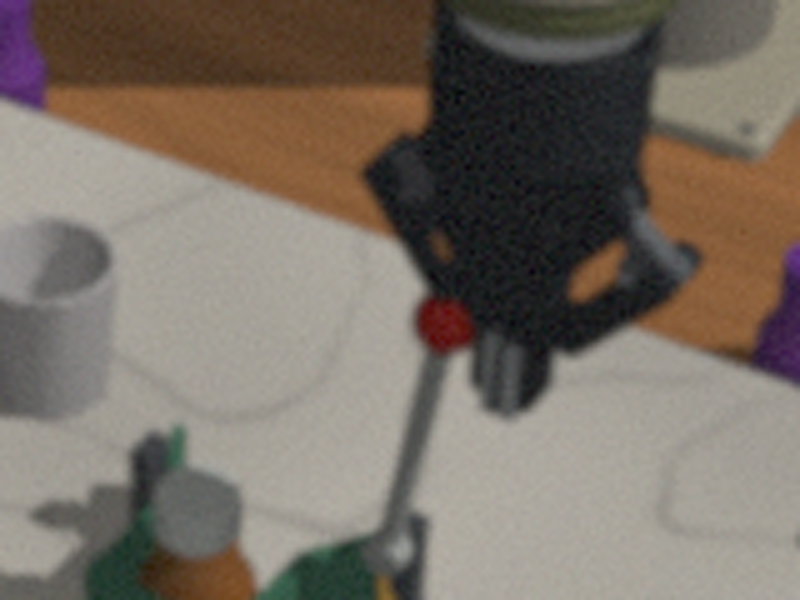

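The ball, at crop (445,325), is riding on the finger and nearly upright, close under the knuckle. I'll raise the tool about 13 mm and carry on past centre.

>>> {"op": "send_rows", "data": {
  "increments": [0, 0, -7, 0, 0, 0, 0, 0, -13, 0, 0, 0, -6, 0, -13, 0, 0, 0, -12, 0, -13, 0, 0, 0, -18, 0, -13, 0, 0, 0, -24, 0, -13, 0, 0, 0, -30, 0, -13, 0, 0, 0, -36, 0, -13, 0, 0, 0, -40, 0, -13, 0, 0, 0, -40, 0, -13, 0, 0, 0]
}}

```text
time: 14.35
tcp_pos: [608.0, 133.1, 238.2]
tcp_rot: [[0.07, 0.998, -0.005], [0.998, -0.07, -0.001], [-0.001, -0.005, -1.0]]
wrist_force: [0.4, -0.3, 0.2]
opening: 0.2
```

>>> {"op": "send_rows", "data": {
  "increments": [20, 0, 0, 0, 0, 0, 50, 0, 0, 0, 0, 0, 80, 0, -5, 0, 0, 0, 110, -30, -10, 0, 0, 0, 120, -60, -10, 0, 0, 0, 120, -90, -10, 0, 0, 0, 120, -120, -10, 0, 0, 0, 120, -120, -10, 0, 0, 0]
}}

```text
time: 15.35
tcp_pos: [495.2, 263.0, 249.1]
tcp_rot: [[0.068, 0.998, -0.005], [0.998, -0.068, 0.0], [-0.0, -0.005, -1.0]]
wrist_force: [0.8, -0.0, -0.0]
opening: -0.1
```

```bash
python3 go.py; python3 -c "
from h import *
from station import grab_frame
f=grab_frame('scene');crop(f,245,215,180,135,4.4,'pics/s7.png')
f=grab_frame('top');cv2.imwrite('pics/t7.png',f['pixels'][:,:,::-1])"
```

```text
t 15.35 keeper tcp [-160.2  191.8  179.1] F [ 0.8 -0.  -0. ] open -0.1
```

View pics/s7.png

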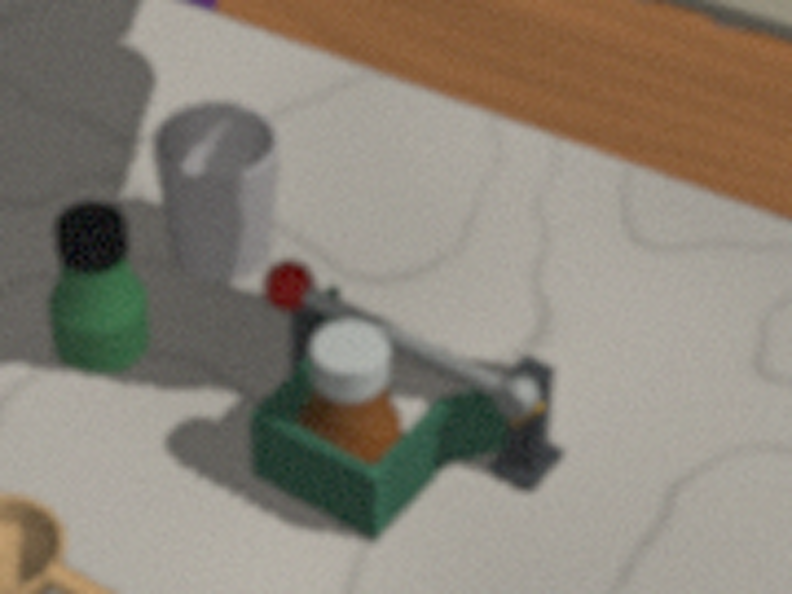

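View pics/t7.png

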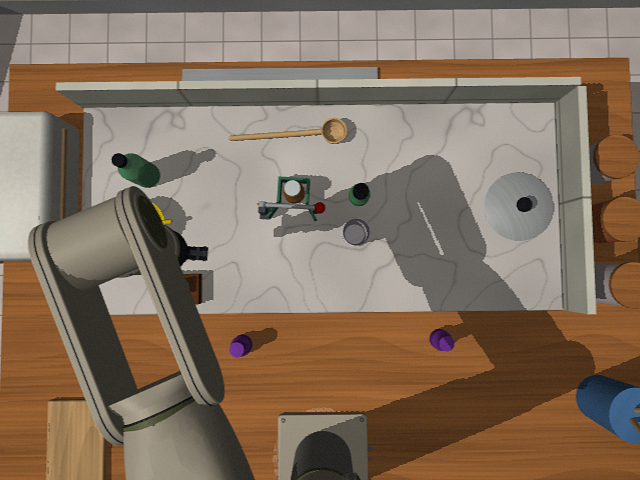

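The lever lies across the mouth: ball at scene crop (288,286), rod level to the hinge. The bottle stands against the back wall, and jar, cup and ladle haven't moved. One numeric check, then I hand in.

```bash
python3 - <<'E'
from h import *
from station import grab_frame,hand_in,readout
K=[641.7,60.6,-0.069]
for n in("scene","top"):
    f=grab_frame(n);i=f["pixels"].astype(int)
    e=proj(f,kw(K,[[-38,-64,56],[0,0,80]]))
    m=(i[...,0]>90)&(i[...,1]<50)&(i[...,2]<50);u,v=e[0];w=np.zeros_like(m);w[int(v)-15:int(v)+15,int(u)-15:int(u)+15]=1
    y,x=np.nonzero(m&w);print(n,"ball exp",e[0].round(1),"seen",x.mean().round(1),y.mean().round(1),"cap exp",e[1].round(1))
print(readout.observe()["wrist_force"]); print(hand_in())
E
```

```text
scene ball exp [310.7 279.3] seen 310.0 279.8 cap exp [324.9 293.1]
top ball exp [319.8 207.6] seen 319.4 207.0 cap exp [291.9 187.6]
[ 0.15356045  0.64646889 -0.24532689]
the job is handed in; nothing more can be done
None
```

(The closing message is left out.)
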